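Level the crepe plate with a spirit level and its screw foot

TASK

The electric crepe plate stands out of level, so batter would run to one side. Stand the pocket spirit level upright across the middle of the round plate, pointing at the hand knob of the screw foot, let go of it, and turn that knob until the bubble stands between the two lines. Then prove it under load: press down on top of the level about as hard as a kilogram would, so that the bubble stays between the lines, and finish while still pressing; leave everything else on the worktop alone.

Things in the scene. Friction and masses are not known exactly. Their poses are not given: they have to be found in the camera images.
- level_centre (a point): Centre, 18 mm above the underside, of a loose pocket spirit level: aluminium bar 120 x 22 x 36 mm high, black end caps, standing upright on the brown towel at the left. x along its length, y across, z up; either end may lead. A green vial lies in a recess in the middle 46 mm of its top; either side of it flat end blocks (36 mm up, 23 to 60 mm from the centre) can be pressed.
- bubble (a joint): Place (m) of the vial's bubble along the level's x, 0 mid-vial, range -0.016 to 0.016; it floats to the higher end, 0.8 mm per 0.001 rad of slope, settling in about 2 s. The bubble is white, 10 mm long; two thin black lines round the vial, 7.5 mm either side of the middle, so it stands between them within 0.0025.
- plate_centre (a point): Centre of the upper face (71 mm above the worktop) of the crepe plate: round dark plate 210 mm across on a steel housing 222 mm square. -y points from its two fixed rubber feet across the plate to the screw foot, z up. The housing stays put and tilts about the fixed feet, 85 mm on the +y side of the centre. Its screw-foot side starts 3 to 4 mm too low. Pressing with 10 N shifts the bubble under 0.6 mm.
- knob_grip (a point): Centre of the screw foot's round fluted black hand knob, 34 mm across, 24 mm high (92 to 116 mm above the worktop), 150 mm from the plate's centre towards -y. Its axis is upright, its height fixed. Clockwise from above raises this side of the plate: 1 rad tilts it 0.0081 rad and shifts the bubble 6.5 mm towards the knob. 1.5 to 2.2 rad are needed; light drag (0.1 N m), stays where left.
- white_bowl: A bystander: upturned white glass bowl, 163 mm across, 81 mm high; origin under its centre. Leave it.
- batter_jug: A bystander: blue jug, 115 x 170 mm, 170 mm high; origin under its centre. Leave it.
- mug: A bystander: tall stoneware mug with a handle, 132 mm high; origin under its centre. Leave it.
- tin: A bystander: flat tin, 86 mm across, 40 mm high; origin under its centre. Leave it.
- carton: A bystander: small white carton, 30 x 80 mm, 58 mm high; origin under its centre. Leave it.
- tin_opener: A bystander: tin opener with a black handle, 174 x 41 x 20 mm; origin under its centre. Leave it.

How it is judged (in metres and radians):
On the way, in this order (a step that is already met when the one before it is completed fails the run):
1. the level stands on the middle of the plate, pointing at the knob, let go, and its bubble shows the slope (horizontal distance between level_centre and plate_centre below 0.035 m and angle between the x axis of level_centre and the y axis of plate_centre, either way round below 0.3 rad and angle between the z axis of level_centre and the z axis of plate_centre, either way round below 0.03 rad and z of level_centre in the frame of plate_centre below 0.022 m and contact force between each of the fingers, the arm and level below 0.3 N and linear speed of level below 0.01 m/s and (value of joint bubble above 0.005 m or value of joint bubble below -0.005 m)), for 0.2 s.
2. by turning the knob the bubble has come between the lines, with the level untouched on the plate (horizontal distance between level_centre and plate_centre below 0.035 m and angle between the x axis of level_centre and the y axis of plate_centre, either way round below 0.3 rad and angle between the z axis of level_centre and the z axis of plate_centre, either way round below 0.03 rad and z of level_centre in the frame of plate_centre below 0.022 m and contact force between each of the fingers, the arm and level below 0.3 N and value of joint bubble between -0.0025 and 0.0025 m), for 0.4 s.
At the end, for the whole second after the job is handed in: The level stands flat on the plate, its centre within 35 mm of the plate's centre and pointing at the knob within 0.3 rad; the robot presses on it so that it bears on the plate with 5 to 30 N; the bubble is within 2.5 mm of the middle (between the lines) (horizontal distance between level_centre and plate_centre below 0.035 m and angle between the x axis of level_centre and the y axis of plate_centre, either way round below 0.3 rad and angle between the z axis of level_centre and the z axis of plate_centre, either way round below 0.03 rad and z of level_centre in the frame of plate_centre below 0.022 m and value of joint bubble between -0.0025 and 0.0025 m and contact force between level and hotplate between 5 and 30 N and contact force between any of the fingers, the arm and level above 3 N); the arm keeps its last pose, push and grip.
It fails at once if the level is pressed harder than 45 N (contact force between level and hotplate above 45 N).
It fails at once if the level is tipped over (angle between level_centre's own z axis and vertical above 0.9 rad).
It fails at once if one of the other things (bowl, jug, mug, tin, carton, opener) is moved more than 25 mm (distance of any of white_bowl, batter_jug, mug, tin, carton, tin_opener from where it was at the start of the episode above 0.025 m).
It also fails if it takes over 66 s, if anything falls off the work surface, if the arm or the gripper's body presses on something with over 40 N, if the wrist force passes 120 N, or if a joint passes its speed limit or range.

ROBOT

A 6-joint arm with a two-finger parallel gripper is mounted at the origin on a cart in front of the work surface, level with it; the furniture and walls round the work are solid. World frame = base frame: x ahead of the robot, y to its left, z up, the work surface at z = 0. Lengths are in m, angles in degrees, forces in N, time in s.
With the tool pointing down it reaches from about 0.375 to 0.9 m from the base axis. Payload 3.1 kg.
Tool frame: the origin (TCP) lies between the finger pads; the fingertips stand 11 mm ahead of it and the grasp point (between the pads) lies 8 mm behind it; z points along the fingers, y is the line along which they close (so a half turn about z gives the same grasp; the last joint's range is limited). The gripper opens to 87 mm and grips with 3 to 60 N. Pads are 19 mm wide; open, the fingers measure 117 mm over their backs; the gripper's body (75 mm by 190 mm) begins 51 mm behind the grasp point.
Start: joints at [65.174, 30.224, 82.088, -0, 67.689, -10.227], TCP at [0.157, 0.605, 0.234] pointing down, gripper open.
Joint ranges: [-176.69, 176.69], [-43.24, 126.21], [12.49, 139.97], [-82, 262], [0, 151.66], [-163.58, 163.58]. Speed limits (degrees/s): [159.86, 159.86, 180, 180, 180, 180].

INTERFACE

Orientations are given as a 3x3 rotation matrix whose columns are the frame's x, y, z axes.
In Python, from rig import bot gives the robot as it stands.
- The arm moves only by the tool apply_moves, never from a script. Its argument "steps" is a list that holds one entry, the list of rows, each a list of 7 numbers: the shift along the tool's x, y, z in cm, then the turn, a rotation vector about the tool's x, y, z in degrees, then the gripper command: -1 is shut, 1 is fully open, values between are in proportion. In form: [[[dx, dy, dz, rx, ry, rz, jaw], ...]]. A call has 1 to 20 rows; each row is the pose to reach, as a shift and turn from the pose commanded when the call began, along the tool's axes at that moment; what a row does not reach only later rows make up. A row lasts 1/8 s, in which the tool goes at most 62.5 mm and 10.7 degrees, less where a joint would pass 70% of its speed; a pose out of reach is approached as far as the arm can. A call with a gripper value outside its range is refused whole. The fingers move at their own pace and stop on an object; the grip force is fixed at half the most. Time passes only in rows, so rows that repeat a pose let the fingers close. It gives the time, the measured TCP pose, the force, the opening and the grip force at its end, in the units of the state.
- bot.read_state(): the state, without advancing time (a new reading comes with each control period).
- bot.capture(name): name is "scene" or "top" or "wrist"; returns the picture (384x512x3 uint8, blue, green, red); there is no depth.
- bot.camera_model(name): a dict with "intrinsics" (3x3 intrinsics, pixels), "k1" (the pictures are not rectified: a ray, as slopes to the right and down, at radius r is drawn at 1 + k1 r^2 times it, then the intrinsics apply), "R" (3x3) and "t" (3): a world point X has camera coordinates R X + t. Camera axes: x right, y down, z forward; pixel columns grow to the right and rows downward; lengths in m; the calibration is good to about 2 mm. A picture is of the moment at which its call begins: read the wrist's pose just before it. camera_model takes no time and is no camera call; for the wrist camera it gives the pose at the moment of the call.
- bot.hand_in(): hands the job in; it is judged then, once.
The state is a dict: "time_s": time; "joint_positions": joint angles; "qvel": joint speeds; "tau": joint torques, N m; "position": TCP position; "tcp_rot": TCP orientation; "force": force on the tool from outside, world axes, zero at the start; "moment": the same for the moment, N m; "opening": opening from 0.0 (shut) to 1.0 (fully open); "grasp_force": force on a finger pad.
Only numpy, scipy, OpenCV 4.12 (cv2) and the standard library are available. Lean on these libraries where they do the work, as an engineer would, in place of code of your own. Each camera call takes 0.05 s, during which the arm holds its last target. There are 200 camera calls.

## Working session

There is one attempt and no reset: what is moved stays moved. The work goes in short steps, Python scripts to look and compute and a tool call to move; the robot and the scene stay as the last step left them, time stands still between calls to the robot, and variables do not carry over. Pictures are saved under pics/ and viewed, at most 10 in all, crops included, and the job is handed in when it is done.

Besides the shell and the picture viewer there is one more tool, called after "Emit:" as name(argument=value, ...) on one line, values as JSON. apply_moves: Moves the arm, as the interface text tells. Its arguments: {"type":"object","properties":{"steps":{"type":"array","items":{"type":"array","items":{"type":"array","items":{"type":"number"}}}}},"required":["steps"]}

```bash
mkdir -p pics; cat > h.py <<'E'
import numpy as np, cv2
from rig import bot
def ray(m,u,v):
    K=np.array(m["intrinsics"]);k=np.array([[m["k1"],0,0,0]]).ravel()
    p=cv2.undistortPoints(np.array([[[u,v]]],float),K,np.array([m["k1"],0,0,0.]))[0,0]
    R=np.array(m["R"]);t=np.array(m["t"]).ravel()
    return -R.T@t, R.T@np.array([p[0],p[1],1])
def at(m,u,v,z):
    o,d=ray(m,u,v); return o+d*(z-o[2])/d[2]
def proj(m,X):
    R=np.array(m["R"]);t=np.array(m["t"]).ravel()
    return cv2.projectPoints(np.array(X,float).reshape(-1,1,3),cv2.Rodrigues(R)[0],t,np.array(m["intrinsics"]),np.array([m["k1"],0,0,0.]))[0].reshape(-1,2)
E
python3 - <<'E'
from h import *
s=bot.read_state(); print(s)
for n in("scene","top","wrist"):
    m=bot.camera_model(n); print(n,m)
    np.save(f"pics/{n}.npy",m,allow_pickle=True)
    im=bot.capture(n); cv2.imwrite(f"pics/{n}0.png",im)
    if n!="scene": cv2.imwrite(f"pics/{n}0b.png",cv2.resize(im,(800,600),interpolation=cv2.INTER_CUBIC))
E
```

```text
{'time_s': 0.0, 'joint_positions': array([ 6.51737495e+01,  3.02778099e+01,  8.21550257e+01, -9.74724281e-04,
        6.76908330e+01, -1.02278366e+01]), 'qvel': array([ 0.00247379,  0.07392564,  0.02535654,  0.066418  ,  0.02948324,
       -0.07593609]), 'tau': array([ 1.81889891e-04, -4.40026259e+01, -1.76598483e+01,  6.34381059e-02,
        5.80447877e-02, -1.30965559e-04]), 'position': array([0.1572075 , 0.60417703, 0.23259158]), 'tcp_rot': array([[-9.67717616e-01,  2.52035355e-01, -8.91968422e-04],
       [ 2.52036665e-01,  9.67715690e-01, -1.96556115e-03],
       [ 3.67780935e-04, -2.12691690e-03, -9.99997670e-01]]), 'force': array([-0.39700437, -0.36911923, -0.01944663]), 'moment': array([0.05560704, 0.01132015, 0.04365846]), 'grasp_force': 0.0, 'opening': 0.9989619996141259}
scene {'intrinsics': array([[393.43148282,   0.        , 261.4723047 ],
       [  0.        , 393.43148282, 185.27815422],
       [  0.        ,   0.        ,   1.        ]]), 'k1': -0.09639761885264067, 'R': array([[ 0.21216919, -0.9772321 , -0.00128948],
       [-0.85743471, -0.18552634, -0.4799851 ],
  
[... 247 characters left out ...]
.        ,   1.        ]]), 'k1': 0.03294777718972168, 'R': array([[-0.20401929, -0.97890055, -0.01139478],
       [-0.8829771 ,  0.18902881, -0.42967377],
       [ 0.42276183, -0.07760041, -0.9029123 ]]), 't': array([0.01806425, 0.55284704, 1.1626991 ])}
wrist {'intrinsics': array([[291.5165025 ,   0.        , 259.18541886],
       [  0.        , 291.5165025 , 197.28382105],
       [  0.        ,   0.        ,   1.        ]]), 'k1': -0.003930316319317648, 'R': array([[ 2.51701693e-01,  9.67804798e-01, -3.61068254e-04],
       [ 9.23455359e-01, -2.40055842e-01,  2.99338256e-01],
       [ 2.89614324e-01, -7.56773763e-02, -9.54146990e-01]]), 't': array([-0.62488161, -0.0358507 ,  0.3915939 ])}
```

View pics/top0b.png

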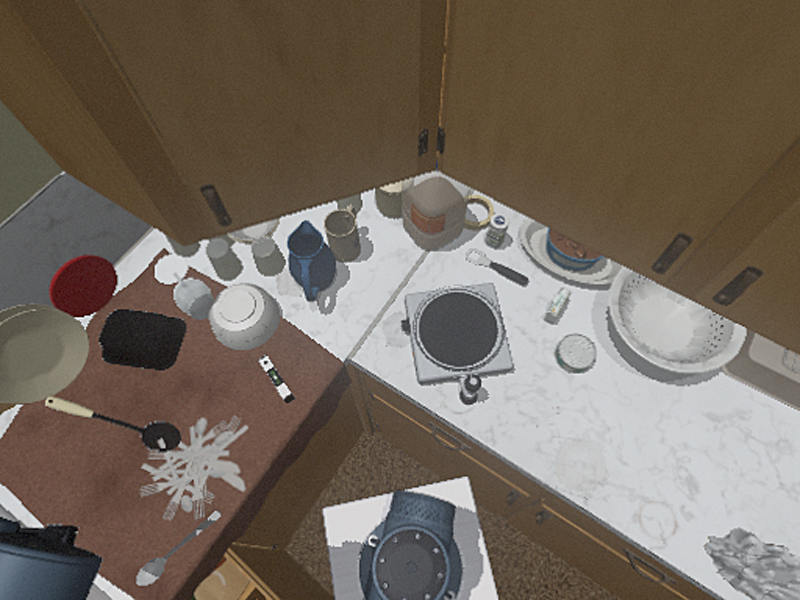

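View pics/wrist0b.png

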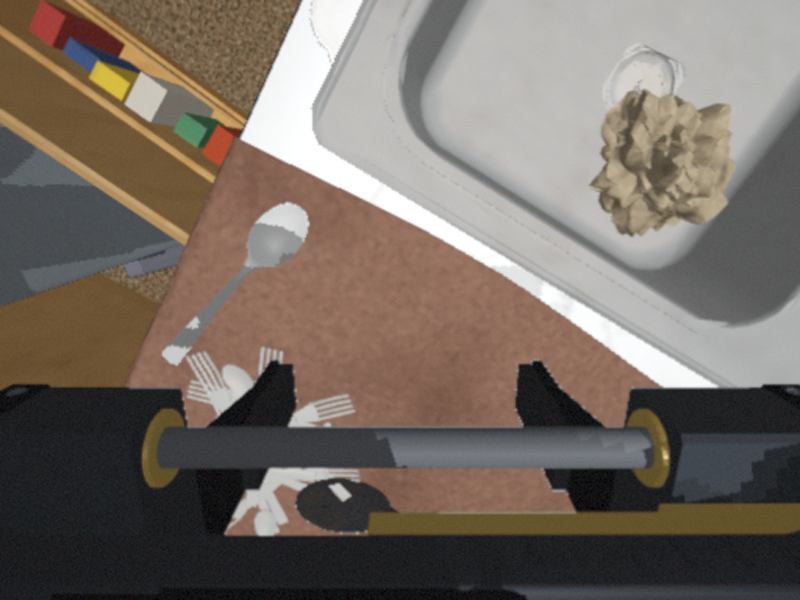

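View pics/scene0.png

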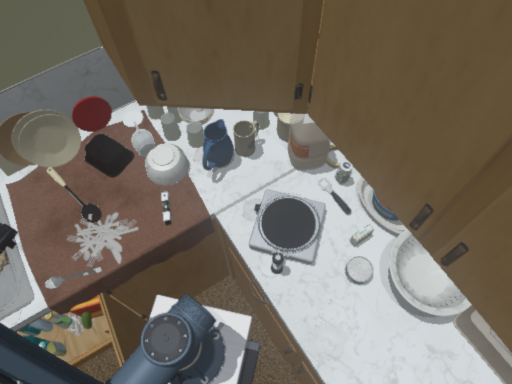

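The top view shows the level at about (277,379) of 800x600, the plate centre at (457,328) and the knob at (470,385), below the plate (towards the robot). Next I'll look at enlarged crops.

```bash
python3 - <<'E'
import cv2,numpy as np
t=cv2.imread("pics/top0.png");s=cv2.imread("pics/scene0.png")
r=lambda i,x,y,w,h,k:cv2.resize(i[y:y+h,x:x+w],None,fx=k,fy=k,interpolation=cv2.INTER_CUBIC)
a=r(t,250,175,90,90,4.444);b=r(s,240,185,90,90,4.444)
c=r(t,125,175,90,65,4.444);d=r(s,140,135,90,65,4.444)
f=lambda i:cv2.resize(i,(400,300))
cv2.imwrite("pics/c1.png",np.vstack([np.hstack([cv2.resize(c,(400,289)),cv2.resize(d,(400,289))])]+[np.hstack([a,b])[:310]]))
from h import *
mt=np.load("pics/top.npy",allow_pickle=True).item();ms=np.load("pics/scene.npy",allow_pickle=True).item()
k=1/1.5625
for nm,u,v,z in[("lvlA",264,357,.036),("lvlB",291,401,.036),("plate",457,328,.071),("knob",470,382,.116)]:print(nm,at(mt,u*k,v*k,z))
for nm,u,v,z in[("lvlA",166,194,.036),("lvlB",167,221,.036),("plate",289,222,.071),("knob",278,258,.116)]:print(nm,at(ms,u,v,z))
E
```

```text
lvlA [0.49979269 0.24223675 0.036     ]
lvlB [0.38317493 0.19339885 0.036     ]
plate [ 0.46337153 -0.20735929  0.071     ]
knob [ 0.32054359 -0.19624259  0.116     ]
lvlA [0.49164244 0.23240038 0.036     ]
lvlB [0.39205232 0.19482739 0.036     ]
plate [ 0.46300501 -0.21863452  0.071     ]
knob [ 0.31764872 -0.20815768  0.116     ]
```

View pics/c1.png

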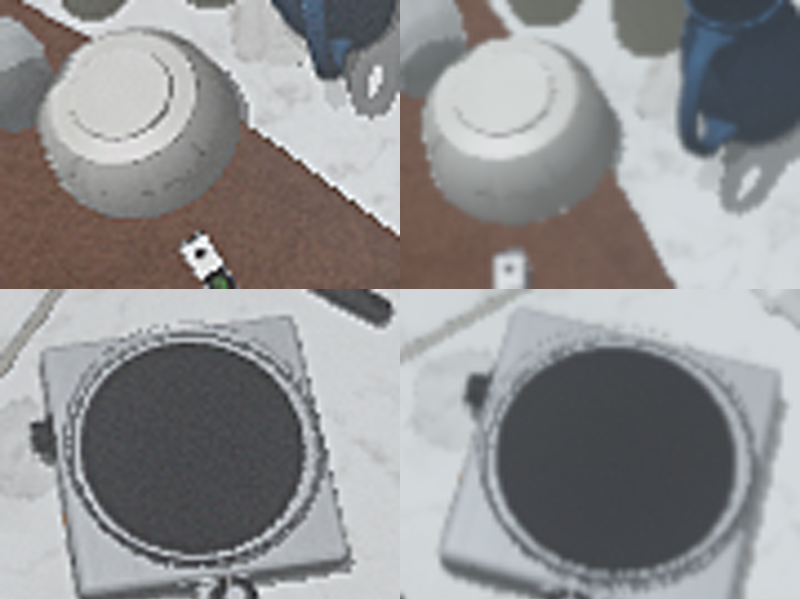

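The crops give the level running from about (0.50,0.24) to (0.385,0.194). The plate is near (0.463,-0.213) and the knob near (0.319,-0.202). Next I'll compute the approach.

```bash
cat >> h.py <<'E'
from scipy.spatial.transform import Rotation as Ro
def rot(yaw): # tool down, tool y at angle yaw (deg)
    c,s=np.cos(np.radians(yaw)),np.sin(np.radians(yaw))
    y=np.array([c,s,0]);z=np.array([0,0,-1.]);return np.column_stack([np.cross(y,z),y,z])
def delta(s,p,yaw):
    R=np.array(s["tcp_rot"]);p0=np.array(s["position"])
    return np.round(R.T@(np.array(p)-p0)*100,2),np.round(Ro.from_matrix(R.T@rot(yaw)).as_rotvec(degrees=True),2)
def wcam(p,yaw): # predicted wrist model at pose (from the start picture)
    m=dict(np.load("pics/wrist.npy",allow_pickle=True).item())
    R0=np.array([[-.9677176,.252035,-.00089],[.2520367,.9677157,-.0019656],[.000368,-.002127,-.9999977]]);p0=np.array([.1572075,.604177,.2325916])
    Rc=np.array(m["R"])@R0; tc=np.array(m["R"])@p0+np.array(m["t"]) # cam from tool
    R=rot(yaw);m["R"]=Rc@R.T;m["t"]=tc-m["R"]@np.array(p);return m
E
python3 - <<'E'
from h import *
mt=np.load("pics/top.npy",allow_pickle=True).item()
print("bowl",at(mt,155.5,198,.081),at(mt,155.5,203.5,.04))
s=bot.read_state()
A,B=[.4958,.2373,.036],[.3876,.1941,.036]
for yaw in(112,-68):
  for back in(0,.06,.1):
    R=rot(yaw);p=np.array([.4415,.216,.2])-R[:,0]*back
    print(yaw,back,p.round(3),delta(s,p,yaw),proj(wcam(p,yaw),[A,B]).round().tolist())
E
```

```text
bowl [0.60891278 0.26970788 0.081     ] [0.60701686 0.28067918 0.04      ]
112 0 [0.442 0.216 0.2  ] (array([-37.29, -30.41,   3.32]), array([ -0.09,  -0.05, -36.6 ])) [[258.0, 232.0], [258.0, 130.0]]
112 0.06 [0.497 0.238 0.2  ] (array([-42.11, -26.83,   3.31]), array([ -0.09,  -0.05, -36.6 ])) [[258.0, 182.0], [258.0, 69.0]]
112 0.1 [0.534 0.253 0.2  ] (array([-45.32, -24.45,   3.31]), array([ -0.09,  -0.05, -36.6 ])) [[258.0, 146.0], [258.0, 24.0]]
-68 0 [0.442 0.216 0.2  ] (array([-37.29, -30.41,   3.32]), array([-6.000e-02,  1.100e-01,  1.434e+02])) [[259.0, 130.0], [258.0, 231.0]]
-68 0.06 [0.386 0.194 0.2  ] (array([-32.48, -33.99,   3.33]), array([-6.000e-02,  1.100e-01,  1.434e+02])) [[259.0, 69.0], [258.0, 182.0]]
-68 0.1 [0.349 0.179 0.2  ] (array([-29.27, -36.37,   3.33]), array([-6.000e-02,  1.100e-01,  1.434e+02])) [[259.0, 23.0], [258.0, 146.0]]
```

Emit:
apply_moves(steps=[[[-10, -8, 0.8, 0, 0, -10, 1], [-20, -16, 1.7, 0, 0, -20, 1], [-28, -23, 2.5, 0, 0, -30, 1], [-37.3, -30.4, 3.3, 0, 0, -36.6, 1], [-37.3, -30.4, 3.3, 0, 0, -36.6, 1], [-37.3, -30.4, 3.3, 0, 0, -36.6, 1], [-37.3, -30.4, 3.3, 0, 0, -36.6, 1], [-37.3, -30.4, 3.3, 0, 0, -36.6, 1], [-37.3, -30.4, 3.3, 0, 0, -36.6, 1], [-37.3, -30.4, 3.3, 0, 0, -36.6, 1], [-37.3, -30.4, 3.3, 0, 0, -36.6, 1], [-37.3, -30.4, 3.3, 0, 0, -36.6, 1]]])

```text
time_s: 1.65
position: [0.441, 0.2176, 0.2006]
tcp_rot: [[-0.926, -0.377, -0.0], [-0.377, 0.926, 0.0], [0.0, 0.0, -1.0]]
force: [-0.8, -0.2, 0.1]
opening: 1.0
grasp_force: 0.0
```

```bash
python3 - <<'E'
from h import *
m=bot.camera_model("wrist");s=bot.read_state();im=bot.capture("wrist")
np.save("pics/w1.npy",m,allow_pickle=True)
cv2.imwrite("pics/w1.png",cv2.resize(im,(800,600),interpolation=cv2.INTER_CUBIC))
print(s["time_s"],s["position"],s["tcp_rot"][:,1],s["joint_positions"])
E
```

```text
1.65 [0.44100103 0.21763396 0.20064561] [-3.76663141e-01  9.26350295e-01  1.00037589e-04] [ 1.32186833e+01  2.27751032e+01  1.02928328e+02  5.90457750e-03
  5.43029907e+01 -9.89119052e+01]
```

View pics/w1.png

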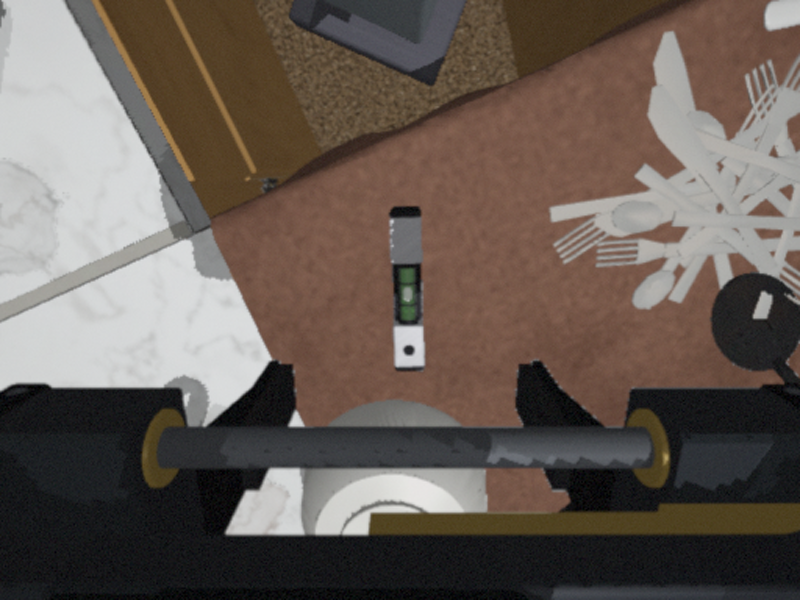

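The wrist view shows the level from (405,208) to (409,370), nearly parallel to the fingers. The bowl lies behind it at (390,480).

```bash
python3 - <<'E'
from h import *
m=np.load("pics/w1.npy",allow_pickle=True).item();k=1/1.5625
a=at(m,405.5*k,208*k,.036);b=at(m,409*k,369*k,.036);c=(a+b)/2;d=b-a
yaw=np.degrees(np.arctan2(d[1],d[0]));print(a,b,c,np.linalg.norm(d),yaw)
s=bot.read_state()
print(delta(s,[c[0],c[1],.022],yaw+90))
mt=np.load("pics/top.npy",allow_pickle=True).item();ms=np.load("pics/scene.npy",allow_pickle=True).item()
print(proj(mt,c),proj(ms,c))
E
```

```text
[0.38973345 0.19818751 0.036     ] [0.49976202 0.24588941 0.036     ] [0.44474774 0.22203846 0.036     ] 0.11992396524531794 23.438708198562864
(array([-0.5 ,  0.28, 17.87]), array([ 0.01,  0.  , -1.32]))
[[176.17131142 241.68443955]] [[164.49625101 206.07245695]]
```

Emit:
apply_moves(steps=[[[-0.5, 0.3, 6, 0, 0, -1.3, 1], [-0.5, 0.3, 12, 0, 0, -1.3, 1], [-0.5, 0.3, 15, 0, 0, -1.3, 1], [-0.5, 0.3, 17, 0, 0, -1.3, 1], [-0.5, 0.3, 17.7, 0, 0, -1.3, 1], [-0.5, 0.3, 17.7, 0, 0, -1.3, 1], [-0.5, 0.3, 17.7, 0, 0, -1.3, -1], [-0.5, 0.3, 17.7, 0, 0, -1.3, -1], [-0.5, 0.3, 17.7, 0, 0, -1.3, -1], [-0.5, 0.3, 17.7, 0, 0, -1.3, -1], [-0.5, 0.3, 17.7, 0, 0, -1.3, -1], [-0.5, 0.3, 17.7, 0, 0, -1.3, -1], [-0.5, 0.3, 17.7, 0, 0, -1.3, -1], [-0.5, 0.3, 17.7, 0, 0, -1.3, -1]]])

```text
time_s: 3.45
position: [0.4454, 0.2212, 0.0235]
tcp_rot: [[-0.918, -0.396, -0.0], [-0.396, 0.918, -0.0], [0.0, -0.0, -1.0]]
force: [0.0, -0.4, 0.5]
opening: 0.246
grasp_force: 30.0
```

```bash
python3 - <<'E'
from h import *
s=bot.read_state();C=np.array([.463,-.213,.071])
ring=[C+.105*np.array([np.cos(a),np.sin(a),0]) for a in np.arange(4)*np.pi/2]
for x in(.46,.51,.56):
    p=[x,-.213,.27];print(x,delta(s,p,85.6),proj(wcam(p,85.6),ring+[[.319,-.202,.116]]).round().tolist())
E
```

```text
0.46 (array([ 15.83, -40.46, -24.65]), array([-0. , -0. , 27.7])) [[265.0, 255.0], [344.0, 172.0], [251.0, 89.0], [174.0, 185.0], [258.0, 41.0]]
0.51 (array([ 11.24, -42.44, -24.65]), array([-0. , -0. , 27.7])) [[262.0, 220.0], [344.0, 131.0], [247.0, 39.0], [168.0, 145.0], [254.0, -21.0]]
0.56 (array([  6.65, -44.42, -24.65]), array([-0. , -0. , 27.7])) [[259.0, 183.0], [345.0, 86.0], [243.0, -15.0], [160.0, 101.0], [249.0, -91.0]]
```

Emit:
apply_moves(steps=[[[0, 0, -5, 0, 0, 0, -1], [0, 0, -11, 0, 0, 0, -1], [2, -5, -15, 0, 0, 5, -1], [4, -11, -19, 0, 0, 12, -1], [6, -17, -22, 0, 0, 20, -1], [8, -22, -24.6, 0, 0, 27.7, -1], [10, -28, -24.6, 0, 0, 27.7, -1], [12, -33, -24.6, 0, 0, 27.7, -1], [14, -38, -24.6, 0, 0, 27.7, -1], [14.9, -40.9, -24.6, 0, 0, 27.7, -1], [14.9, -40.9, -24.6, 0, 0, 27.7, -1], [14.9, -40.9, -24.6, 0, 0, 27.7, -1], [14.9, -40.9, -24.6, 0, 0, 27.7, -1], [14.9, -40.9, -24.6, 0, 0, 27.7, -1]]])

```text
time_s: 5.2
position: [0.4702, -0.212, 0.2696]
tcp_rot: [[-0.997, 0.075, -0.0], [0.075, 0.997, 0.0], [0.0, 0.0, -1.0]]
force: [-0.0, -0.2, -1.7]
opening: 0.25
grasp_force: 30.0
```

```bash
python3 - <<'E'
from h import *
m=bot.camera_model("wrist");s=bot.read_state();im=bot.capture("wrist")
np.save("pics/w2.npy",m,allow_pickle=True)
cv2.imwrite("pics/w2.png",cv2.resize(im,(800,600),interpolation=cv2.INTER_CUBIC))
print(s["time_s"],s["position"],s["tcp_rot"][:,1],s["joint_positions"],s["opening"])
E
```

```text
5.2 [ 0.47021933 -0.21204849  0.26958212] [7.49814147e-02 9.97184885e-01 3.03720383e-04] [-3.67037809e+01  1.92521823e+01  9.50647428e+01  7.00688358e-03
  6.57054867e+01 -1.22406513e+02] 0.2503447045519408
```

View pics/w2.png

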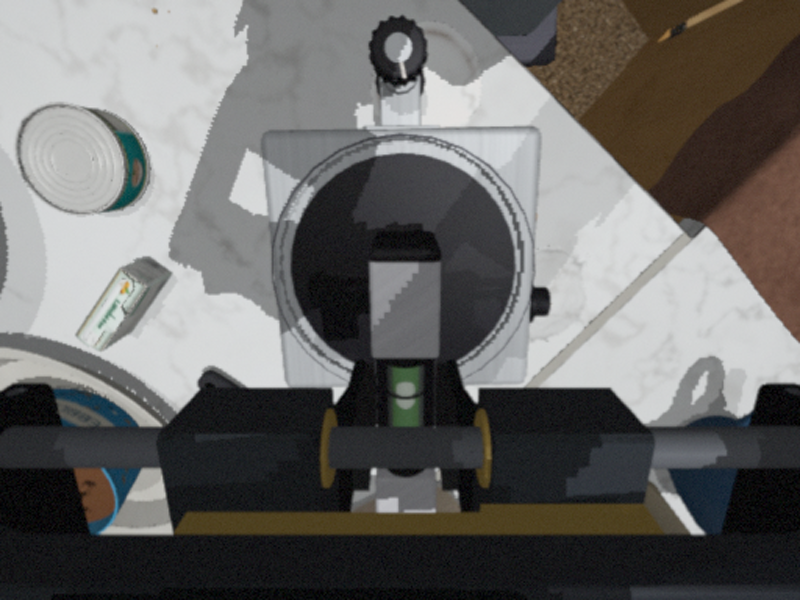

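The plate's outer ring spans columns 272 to 533, with its front edge at (402,134). The knob top is centred at (399,47), and the level points straight at it.

```bash
python3 - <<'E'
from h import *
m=np.load("pics/w2.npy",allow_pickle=True).item();k=1/1.5625
P=lambda u,v,z:at(m,u*k,v*k,z)
K=P(399,46,.116);f=P(402,134,.069);l=P(272,258,.071);r=P(533,258,.071)
hl=P(263,128,.062);hr=P(541,127,.062)
print("knob",K,"front",f,"l",l,"r",r,"diam",np.linalg.norm(l-r)); print("hous",hl,hr,np.linalg.norm(hl-hr),np.degrees(np.arctan2(*(hr-hl)[[1,0]])))
mid=(l+r)/2; d=(mid-K)[:2];d/=np.linalg.norm(d)
C=f[:2]+.105*d;print("C from front",C,"from knob",K[:2]+.15*d,"mid",mid,"axis",np.degrees(np.arctan2(d[1],d[0])))
s=bot.read_state();print(delta(s,[*((C+K[:2]+.15*d)/2),.096],np.degrees(np.arctan2(d[1],d[0]))+90))
E
```

```text
knob [ 0.31962043 -0.20342085  0.116     ] front [ 0.36579209 -0.20539117  0.069     ] l [ 0.44844792 -0.3132274   0.071     ] r [ 0.46369084 -0.11052986  0.071     ] diam 0.20326986841994973
hous [ 0.3535775  -0.30697646  0.062     ] [ 0.368132   -0.10307978  0.062     ] 0.20441547530989207 85.9170513610941
C from front [ 0.47059096 -0.21188712] from knob [ 0.4693331  -0.21270078] mid [ 0.45606938 -0.21187863  0.071     ] axis -3.5469396976651497
(array([ 0.03, -0.  , 17.36]), array([ 0.  , -0.  , -0.76]))
```

Emit:
apply_moves(steps=[[[0, 0, 6, 0, 0, -0.8, -1], [0, 0, 12, 0, 0, -0.8, -1], [0, 0, 15, 0, 0, -0.8, -1], [0, 0, 16.6, 0, 0, -0.8, -1], [0, 0, 17.0, 0, 0, -0.8, -1], [0, 0, 17.2, 0, 0, -0.8, -1], [0, 0, 17.2, 0, 0, -0.8, -1]]])

```text
time_s: 6.12
position: [0.4709, -0.2136, 0.0983]
tcp_rot: [[-0.998, 0.063, 0.001], [0.063, 0.998, -0.001], [-0.001, -0.001, -1.0]]
force: [-0.4, 0.1, -2.8]
opening: 0.248
grasp_force: 30.0
```

Emit:
apply_moves(steps=[[[0, 0, 0.1, 0, 0, 0, -1], [0, 0, 0.1, 0, 0, 0, -1]]])

```text
time_s: 6.38
position: [0.4705, -0.2135, 0.097]
tcp_rot: [[-0.998, 0.063, 0.001], [0.063, 0.998, -0.001], [-0.001, -0.0, -1.0]]
force: [0.5, -0.4, -2.5]
opening: 0.247
grasp_force: 30.0
```

Emit:
apply_moves(steps=[[[0, 0, 0.1, 0, 0, 0, -1], [0, 0, 0.1, 0, 0, 0, -1]]])

```text
time_s: 6.62
position: [0.4702, -0.2133, 0.0955]
tcp_rot: [[-0.998, 0.063, -0.0], [0.063, 0.998, 0.0], [0.0, 0.0, -1.0]]
force: [-0.4, -0.2, -2.6]
opening: 0.249
grasp_force: 30.0
```

Emit:
apply_moves(steps=[[[0, 0, 0.1, 0, 0, 0, -1], [0, 0, 0.1, 0, 0, 0, -1]]])

```text
time_s: 6.88
position: [0.4702, -0.2133, 0.0944]
tcp_rot: [[-0.998, 0.063, -0.0], [0.063, 0.998, 0.0], [0.0, 0.0, -1.0]]
force: [0.2, 0.5, -2.5]
opening: 0.249
grasp_force: 30.0
```

Emit:
apply_moves(steps=[[[0, 0, 0.1, 0, 0, 0, -1], [0, 0, 0.1, 0, 0, 0, -1]]])

```text
time_s: 7.12
position: [0.4702, -0.2133, 0.0934]
tcp_rot: [[-0.998, 0.063, -0.0], [0.063, 0.998, 0.0], [0.0, 0.0, -1.0]]
force: [0.7, -0.6, -1.6]
opening: 0.25
grasp_force: 30.0
```

Emit:
apply_moves(steps=[[[0, 0, 0.05, 0, 0, 0, -1], [0, 0, 0.05, 0, 0, 0, -1]]])

```text
time_s: 7.38
position: [0.4703, -0.2133, 0.093]
tcp_rot: [[-0.998, 0.063, -0.0], [0.063, 0.998, 0.0], [0.0, 0.0, -1.0]]
force: [0.2, -0.7, -2.2]
opening: 0.247
grasp_force: 30.0
```

Emit:
apply_moves(steps=[[[0, 0, 0.1, 0, 0, 0, -1], [0, 0, 0.1, 0, 0, 0, -1]]])

```text
time_s: 7.62
position: [0.4702, -0.2133, 0.092]
tcp_rot: [[-0.998, 0.063, -0.0], [0.063, 0.998, 0.0], [0.0, 0.0, -1.0]]
force: [-1.4, 0.3, -2.0]
opening: 0.246
grasp_force: 30.0
```

Emit:
apply_moves(steps=[[[0, 0, 0.05, 0, 0, 0, -1], [0, 0, 0.05, 0, 0, 0, -1]]])

```text
time_s: 7.88
position: [0.4703, -0.2133, 0.0916]
tcp_rot: [[-0.998, 0.063, 0.0], [0.063, 0.998, -0.0], [-0.0, -0.0, -1.0]]
force: [-0.3, 0.4, -1.1]
opening: 0.25
grasp_force: 30.0
```

Emit:
apply_moves(steps=[[[0, 0, 0.08, 0, 0, 0, -1], [0, 0, 0.08, 0, 0, 0, -1]]])

```text
time_s: 8.12
position: [0.4701, -0.2133, 0.091]
tcp_rot: [[-0.998, 0.063, -0.0], [0.063, 0.998, -0.0], [0.0, -0.0, -1.0]]
force: [-1.5, -0.3, 2.0]
opening: 0.248
grasp_force: 30.0
```

Emit:
apply_moves(steps=[[[0, 0, 0, 0, 0, 0, 1], [0, 0, 0, 0, 0, 0, 1], [0, 0, 0, 0, 0, 0, 1], [0, 0, 0, 0, 0, 0, 1], [0, 0, -1, 0, 0, 0, 1], [0, 0, -3, 0, 0, 0, 1], [0, 0, -8, 0, 0, 0, 1], [0, 0, -13, 0, 0, 0, 1], [0, 0, -17, 0, 0, 0, 1], [0, 0, -17, 0, 0, 0, 1], [0, 0, -17, 0, 0, 0, 1], [0, 0, -17, 0, 0, 0, 1], [0, 0, -17, 0, 0, 0, 1], [0, 0, -17, 0, 0, 0, 1], [0, 0, -17, 0, 0, 0, 1], [0, 0, -17, 0, 0, 0, 1]]])

```text
time_s: 10.12
position: [0.4703, -0.2133, 0.2606]
tcp_rot: [[-0.998, 0.063, -0.0], [0.063, 0.998, 0.0], [0.0, 0.0, -1.0]]
force: [0.1, 0.2, -0.1]
opening: 0.998
grasp_force: 0.0
```

```bash
python3 - <<'E'
from h import *
m=bot.camera_model("wrist");s=bot.read_state();im=bot.capture("wrist")
np.save("pics/w3.npy",m,allow_pickle=True)
cv2.imwrite("pics/w3.png",im)
a=cv2.resize(im[0:280,150:370],None,fx=2,fy=2,interpolation=cv2.INTER_CUBIC)
b=cv2.resize(im[110:250,230:290],None,fx=4,fy=4,interpolation=cv2.INTER_CUBIC)
cv2.imwrite("pics/w3b.png",np.hstack([a,b]))
print(s["time_s"],s["position"],s["tcp_rot"][:,1],s["joint_positions"],s["opening"])
E
```

```text
10.125 [ 0.47026526 -0.21332241  0.2606294 ] [6.27308789e-02 9.98030474e-01 1.03054633e-04] [-3.68112137e+01  1.99136917e+01  9.56492043e+01 -3.28934204e-03
  6.44524158e+01 -1.23213219e+02] 0.9978857406673806
```

View pics/w3b.png

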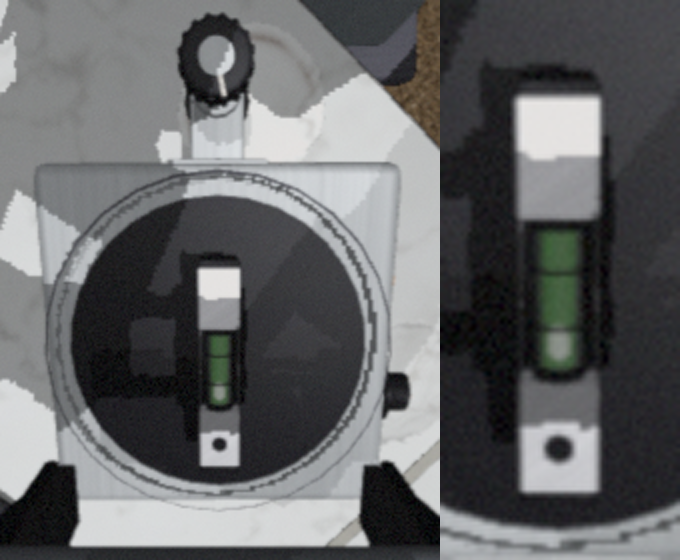

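The level stands centred on the plate with its bubble at the far end, away from the knob. The knob centre is at about (258,28) in raw pixels.

```bash
python3 - <<'E'
from h import *
m=np.load("pics/w3.npy",allow_pickle=True).item()
K=at(m,258.2,27.5,.116);a=at(m,259.7,124,.106);b=at(m,260,233,.106)
print("knob",K,"level",(a+b)/2,b-a,np.linalg.norm(b-a))
s=bot.read_state()
for z in(.22,.1):print(delta(s,[K[0],K[1],z],5))
L=(a+b)/2
for yaw in(5,-40,-70,-90):
    w=wcam([*K[:2],.1],yaw);print(yaw,-np.array(w["R"]).T@w["t"],proj(w,[a,L,b]).round().tolist())
E
```

```text
knob [ 0.32021947 -0.20391891  0.116     ] level [ 0.46577245 -0.21138697  0.106     ] [ 0.12102583 -0.00716066  0.        ] 0.12123748287869986
(array([ 1.504e+01, -1.000e-02,  4.070e+00]), array([ 0. , -0. , 81.4]))
(array([ 1.504e+01, -1.000e-02,  1.607e+01]), array([ 0. , -0. , 81.4]))
5 [ 0.31334602 -0.12106033  0.25152249] [[405.0, 278.0], [505.0, 291.0], [601.0, 303.0]]
-40 [ 0.37394917 -0.14046883  0.25152305] [[391.0, 171.0], [503.0, 96.0], [634.0, 9.0]]
-70 [ 0.3984758  -0.17583446  0.25152348] [[326.0, 116.0], [391.0, -20.0], [476.0, -195.0]]
-90 [ 0.40336177 -0.20429345  0.25152372] [[266.0, 102.0], [276.0, -52.0], [289.0, -258.0]]
```

Emit:
apply_moves(steps=[[[5, 0, 0, 0, 0, 5, 1], [10, 0, 2, 0, 0, 11.4, 1], [15, 0, 4, 0, 0, 11.4, 1], [15, 0, 4, 0, 0, 11.4, 1], [15, 0, 6, 0, 0, 11.4, 1], [15, 0, 11, 0, 0, 11.4, 1], [15, 0, 14, 0, 0, 11.4, 1], [15, 0, 16, 0, 0, 11.4, 1], [15, 0, 16, 0, 0, 11.4, 1], [15, 0, 16, 0, 0, 11.4, 1]]])

```text
time_s: 11.42
position: [0.3216, -0.2048, 0.1013]
tcp_rot: [[-0.966, 0.258, 0.001], [0.258, 0.966, -0.002], [-0.002, -0.001, -1.0]]
force: [0.1, -0.5, -0.2]
opening: 0.999
grasp_force: 0.0
```

Emit:
apply_moves(steps=[[[0, 0, 0, 0, 0, 0, -1], [0, 0, 0, 0, 0, 0, -1], [0, 0, 0, 0, 0, 0, -1], [0, 0, 0, 0, 0, 0, -1], [0, 0, 0, 0, 0, 0, -1], [0, 0, 0, 0, 0, 0, -1]]])

```text
time_s: 12.18
position: [0.3207, -0.2045, 0.1008]
tcp_rot: [[-0.966, 0.258, 0.0], [0.258, 0.966, -0.001], [-0.001, -0.001, -1.0]]
force: [-8.5, -12.7, -2.2]
opening: 0.402
grasp_force: 7.4
```

Emit:
apply_moves(steps=[[[0, 0, 0, 0, 0, 8, -1], [0, 0, 0, 0, 0, 16, -1], [0, 0, 0, 0, 0, 24, -1], [0, 0, 0, 0, 0, 32, -1], [0, 0, 0, 0, 0, 40, -1], [0, 0, 0, 0, 0, 48, -1], [0, 0, 0, 0, 0, 56, -1], [0, 0, 0, 0, 0, 64, -1], [0, 0, 0, 0, 0, 72, -1], [0, 0, 0, 0, 0, 80, -1], [0, 0, 0, 0, 0, 88, -1], [0, 0, 0, 0, 0, 96, -1], [0, 0, 0, 0, 0, 96, -1], [0, 0, 0, 0, 0, 96, -1], [0, 0, 0, 0, 0, 96, -1], [0, 0, 0, 0, 0, 96, -1], [0, 0, 0, 0, 0, 96, -1], [0, 0, 0, 0, 0, 96, -1], [0, 0, 0, 0, 0, 96, -1], [0, 0, 0, 0, 0, 96, -1]]])

```text
time_s: 14.68
position: [0.3205, -0.2053, 0.1008]
tcp_rot: [[0.357, 0.934, -0.0], [0.934, -0.357, -0.002], [-0.002, 0.001, -1.0]]
force: [-4.9, -6.1, -1.4]
opening: 0.39
grasp_force: 30.0
```

Emit:
apply_moves(steps=[[[0, 0, 0, 0, 0, 0, -1], [0, 0, 0, 0, 0, 0, -1], [0, 0, 0, 0, 0, 0, -1], [0, 0, 0, 0, 0, 0, -1], [0, 0, 0, 0, 0, 0, -1], [0, 0, 0, 0, 0, 0, -1], [0, 0, 0, 0, 0, 0, -1], [0, 0, 0, 0, 0, 0, -1], [0, 0, 0, 0, 0, 0, -1], [0, 0, 0, 0, 0, 0, -1]]])

```text
time_s: 15.92
position: [0.3205, -0.2053, 0.1007]
tcp_rot: [[0.357, 0.934, -0.0], [0.934, -0.357, -0.002], [-0.002, 0.001, -1.0]]
force: [-3.9, -4.8, 0.2]
opening: 0.386
grasp_force: 30.0
```

```bash
python3 - <<'E'
from h import *
m=bot.camera_model("wrist");s=bot.read_state();im=bot.capture("wrist")
np.save("pics/w4.npy",m,allow_pickle=True)
cv2.imwrite("pics/w4.png",im)
print(proj(m,[.4658,-.2114,.1]))
cv2.imwrite("pics/w4b.png",cv2.resize(im[0:240,192:512],None,fx=2.5,fy=2.5,interpolation=cv2.INTER_CUBIC))
print(s["time_s"],s["position"],s["tcp_rot"][:,1],s["joint_positions"],s["opening"],s["moment"])
E
```

```text
[[516.58226642 178.13892008]]
15.925 [ 0.32048425 -0.20526927  0.1007468 ] [ 9.33937227e-01 -3.57436442e-01  6.67471045e-04] [-49.52960009  27.95811164 123.33868144  -0.17285191  28.61465477
 -28.43503852] 0.3860964995459781 [-0.99431243  0.88332271 -0.11371958]
```

View pics/w4b.png

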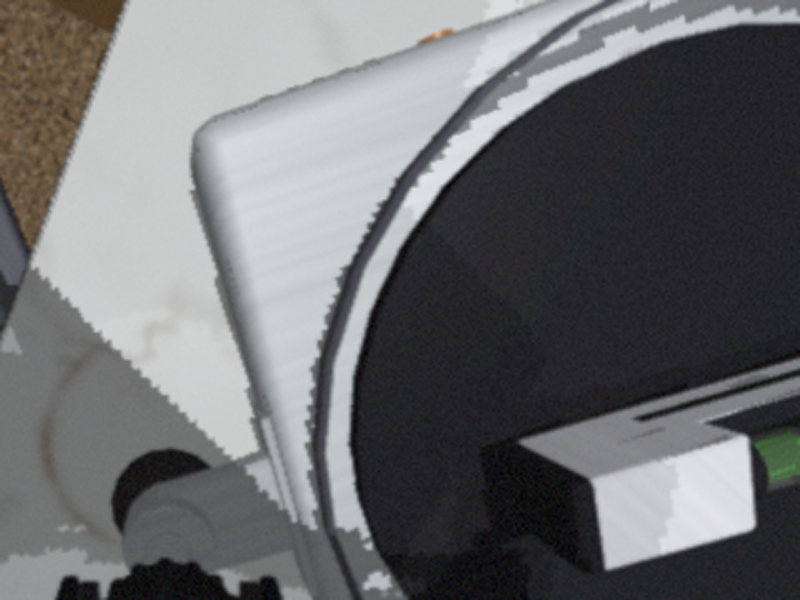

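Only the corner of the vial shows here, at the right edge. I'll turn 10° more, to the middle of the expected range, then release and look from above the level.

Emit:
apply_moves(steps=[[[0, 0, 0, 0, 0, 5, -1], [0, 0, 0, 0, 0, 10, -1], [0, 0, 0, 0, 0, 10, -1], [0, 0, 0, 0, 0, 10, -1], [0, 0, 0, 0, 0, 10, 1], [0, 0, 0, 0, 0, 10, 1], [0, 0, 0, 0, 0, 10, 1], [0, 0, 0, 0, 0, 10, 1], [0, 0, -4, 0, 0, 10, 1], [0, 0, -10, 0, 0, 10, 1], [0, 0, -16, 0, 0, 10, 1], [0, 0, -16, 0, 0, 10, 1], [0, 0, -16, 0, 0, 10, 1]]])

```text
time_s: 17.6
position: [0.3201, -0.2032, 0.2605]
tcp_rot: [[0.515, 0.857, -0.0], [0.857, -0.515, 0.0], [0.0, -0.001, -1.0]]
force: [0.1, 0.5, -0.7]
opening: 0.998
grasp_force: 0.0
```

```bash
python3 - <<'E'
from h import *
s=bot.read_state();y=s["tcp_rot"][:,1];yaw=np.degrees(np.arctan2(y[1],y[0]));print(yaw,s["position"],s["joint_positions"])
print(delta(s,[.4658,-.2114,.24],yaw),delta(s,[.4658,-.2114,.24],-3.5),proj(wcam([.4658,-.2114,.24],yaw),[.4658,-.2114,.1]))
E
```

```text
-30.98459281113387 [ 0.32009232 -0.20322086  0.26048055] [-4.94333082e+01  8.51570322e+00  1.12739714e+02 -7.28184027e-04
  5.87789636e+01 -1.84483348e+01]
(array([ 6.8 , 12.91,  2.04]), array([-0.03, -0.01, -0.  ])) (array([ 6.8 , 12.91,  2.04]), array([-3.000e-02, -2.000e-02, -2.748e+01])) [[258.30244406 189.54446594]]
```

Emit:
apply_moves(steps=[[[2.5, 5, 1, 0, 0, -8, 1], [5, 10, 2, 0, 0, -16, 1], [6.8, 12.9, 2, 0, 0, -24, 1], [6.8, 12.9, 2, 0, 0, -27.5, -1], [6.8, 12.9, 2, 0, 0, -27.5, -1], [6.8, 12.9, 2, 0, 0, -27.5, -1], [6.8, 12.9, 2, 0, 0, -27.5, -1], [6.8, 12.9, 2, 0, 0, -27.5, -1], [6.8, 12.9, 2, 0, 0, -27.5, -1], [6.8, 12.9, 2, 0, 0, -27.5, -1], [6.8, 12.9, 2, 0, 0, -27.5, -1]]])

```text
time_s: 18.98
position: [0.4662, -0.2121, 0.2409]
tcp_rot: [[0.061, 0.998, 0.0], [0.998, -0.061, -0.0], [-0.0, 0.0, -1.0]]
force: [-0.2, 0.6, 0.6]
opening: 0.174
grasp_force: 0.0
```

```bash
python3 - <<'E'
from h import *
m=bot.camera_model("wrist");s=bot.read_state();im=bot.capture("wrist")
np.save("pics/w5.npy",m,allow_pickle=True);cv2.imwrite("pics/w5.png",im)
print(proj(m,[.4658,-.2114,.1]),s["time_s"],s["position"],s["opening"])
a=cv2.resize(im[100:280,160:360],None,fx=4,fy=4,interpolation=cv2.INTER_CUBIC)[:600]
cv2.imwrite("pics/w5b.png",a)
E
```

```text
[[258.95593018 189.21096618]] 18.975 [ 0.46619095 -0.21208609  0.24088292] 0.17431050346867194
```

View pics/w5b.png

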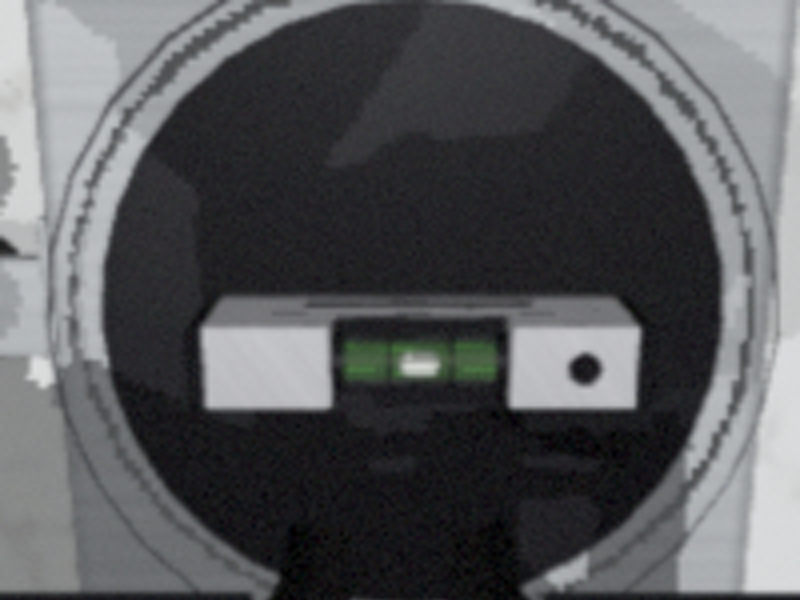

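The bubble (columns 400–440) is centred between the lines at 390 and 454, so the plate is level. Next I'll press on the right-hand block, on the fixed-feet side.

```bash
python3 - <<'E'
from h import *
m=np.load("pics/w5.npy",allow_pickle=True).item()
a=at(m,160+202/4,100+367/4,.107);b=at(m,160+640/4,100+367/4,.107);c=(a+b)/2;d=(b-a)/np.linalg.norm(b-a)
p=c+.040*d;print(a,b,c,p);s=bot.read_state()
print(delta(s,[p[0],p[1],.124],-3.5),s["force"])
E
```

```text
[ 0.41646872 -0.2090964   0.107     ] [ 0.52787414 -0.21591425  0.107     ] [ 0.47217143 -0.21250532  0.107     ] [ 0.51209674 -0.21494869  0.107     ]
(array([-1.000e-02,  4.600e+00,  1.168e+01]), array([0.01, 0.  , 0.  ])) [0.62239662 0.48576515 0.65533465]
```

Emit:
apply_moves(steps=[[[0, 2.5, 4, 0, 0, 0, -1], [0, 4.6, 8, 0, 0, 0, -1], [0, 4.6, 10.5, 0, 0, 0, -1], [0, 4.6, 11.5, 0, 0, 0, -1], [0, 4.6, 11.8, 0, 0, 0, -1], [0, 4.6, 11.8, 0, 0, 0, -1], [0, 4.6, 11.8, 0, 0, 0, -1]]])

```text
time_s: 19.9
position: [0.5126, -0.2153, 0.1239]
tcp_rot: [[0.061, 0.998, 0.002], [0.998, -0.061, -0.001], [-0.001, 0.002, -1.0]]
force: [0.6, 0.0, -0.7]
opening: 0.004
grasp_force: 0.0
```

Emit:
apply_moves(steps=[[[0, 0, 0.2, 0, 0, 0, -1], [0, 0, 0.2, 0, 0, 0, -1]]])

```text
time_s: 20.15
position: [0.5121, -0.2149, 0.121]
tcp_rot: [[0.061, 0.998, 0.0], [0.998, -0.061, -0.0], [-0.0, 0.0, -1.0]]
force: [0.6, -0.0, 0.8]
opening: 0.01
grasp_force: 0.0
```

Emit:
apply_moves(steps=[[[0, 0, 0.15, 0, 0, 0, -1], [0, 0, 0.15, 0, 0, 0, -1]]])

```text
time_s: 20.4
position: [0.512, -0.2148, 0.1191]
tcp_rot: [[0.061, 0.998, -0.0], [0.998, -0.061, 0.0], [0.0, -0.0, -1.0]]
force: [0.9, 0.7, -0.7]
opening: 0.006
grasp_force: 0.0
```

Emit:
apply_moves(steps=[[[0, 0, 0.08, 0, 0, 0, -1], [0, 0, 0.08, 0, 0, 0, -1]]])

```text
time_s: 20.65
position: [0.5121, -0.2149, 0.1185]
tcp_rot: [[0.061, 0.998, 0.0], [0.998, -0.061, -0.0], [-0.0, 0.0, -1.0]]
force: [0.3, 0.5, 0.2]
opening: 0.005
grasp_force: 0.2
```

Emit:
apply_moves(steps=[[[0, 0, 0.05, 0, 0, 0, -1], [0, 0, 0.05, 0, 0, 0, -1]]])

```text
time_s: 20.9
position: [0.5121, -0.2149, 0.1184]
tcp_rot: [[0.061, 0.998, 0.0], [0.998, -0.061, -0.0], [-0.0, 0.0, -1.0]]
force: [-1.0, 1.1, 5.1]
opening: 0.005
grasp_force: 2.5
```

Emit:
apply_moves(steps=[[[0, 0, 0.05, 0, 0, 0, -1], [0, 0, 0.05, 0, 0, 0, -1]]])

```text
time_s: 21.15
position: [0.5121, -0.2149, 0.1184]
tcp_rot: [[0.061, 0.998, 0.0], [0.998, -0.061, -0.0], [-0.0, 0.0, -1.0]]
force: [-1.5, 0.8, 8.7]
opening: 0.005
grasp_force: 4.2
```

Emit:
apply_moves(steps=[[[0, 0, 0.03, 0, 0, 0, -1], [0, 0, 0.03, 0, 0, 0, -1], [0, 0, 0.03, 0, 0, 0, -1], [0, 0, 0.03, 0, 0, 0, -1], [0, 0, 0.03, 0, 0, 0, -1], [0, 0, 0.03, 0, 0, 0, -1], [0, 0, 0.03, 0, 0, 0, -1], [0, 0, 0.03, 0, 0, 0, -1], [0, 0, 0.03, 0, 0, 0, -1], [0, 0, 0.03, 0, 0, 0, -1], [0, 0, 0.03, 0, 0, 0, -1], [0, 0, 0.03, 0, 0, 0, -1], [0, 0, 0.03, 0, 0, 0, -1], [0, 0, 0.03, 0, 0, 0, -1], [0, 0, 0.03, 0, 0, 0, -1], [0, 0, 0.03, 0, 0, 0, -1]]])

```text
time_s: 23.15
position: [0.5122, -0.2149, 0.1184]
tcp_rot: [[0.061, 0.998, 0.0], [0.998, -0.061, -0.0], [-0.0, 0.001, -1.0]]
force: [-2.7, 1.3, 10.6]
opening: 0.008
grasp_force: 5.1
```

```bash
python3 - <<'E'
from h import *
m=bot.camera_model("wrist");s=bot.read_state();im=bot.capture("wrist")
cv2.imwrite("pics/w6.png",im)
q=proj(m,[.470,-.2124,.1])[0];print(q,s["time_s"],s["force"])
u,v=int(q[0]),int(q[1]);x=min(max(u-100,0),312);y=min(max(v-75,0),234)
cv2.imwrite("pics/w6b.png",cv2.resize(im[y:y+150,x:x+200],None,fx=4,fy=4,interpolation=cv2.INTER_CUBIC))
E
```

```text
[193.82591454 242.13617432] 23.15 [-2.66642262  1.29133078 10.58072043]
```

View pics/w6b.png

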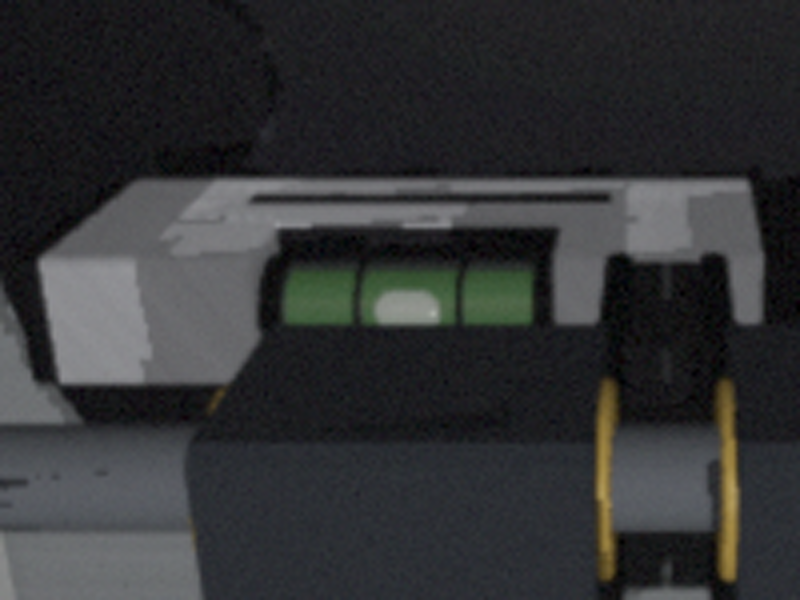

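The fingers press on the right-hand block with about 10.6 N. The bubble (columns 374–440) sits centred between the lines at 358 and 460, so I'm handing in.

```bash
python3 -c "
from rig import bot
print(bot.hand_in())"
```

```text
the job is handed in; nothing more can be done
None
```

The plate is levelled: the bubble stood between the two lines with the arm pressing on the level at about 10.6 N when I handed the job in at about 23 s; no verdict was returned.

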